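Lock a lino block in the register bed with the preset torque key

ROBOT

A 7-joint arm with a two-finger parallel gripper is mounted at the origin on a cart in front of the work surface, level with it; the furniture and walls round the work are solid. World frame = base frame: x ahead of the robot, y to its left, z up, the work surface at z = 0. Lengths are in m, angles in rad, forces in N, time in s.
With the tool pointing down it reaches from about 0.4 to 0.85 m from the base axis. Payload 10.4 kg.
Tool frame: the origin (TCP) lies midway between the tips of the shut fingers; the grasp point (between the pads) lies 19 mm behind it; z points along the fingers, y is the line along which they close (so a half turn about z gives the same grasp; the last joint's range is limited). The gripper opens to 85 mm and grips with 20 to 120 N. Pads are 22 mm wide; open, the fingers measure 114 mm over their backs; the gripper's body (76 mm by 85 mm) begins 54 mm behind the grasp point. The pads swing forward as they close: fully open they stand 13 mm farther back than shut.
Start: joints at [-1.285, 0.332, -0.065, 1.46, 0.022, 1.35, -0.088], TCP at [0.19, 0.595, 0.231] pointing down, gripper open.
Joint ranges: [-2.6, 2.6], [-0.5, 2.12], [-1.47, 1.34], [0.16, 2.42], [-1.27, 4.41], [0.06, 2.06], [-2.6, 2.6]. Speed limits (rad/s): [2.22, 2.22, 2.79, 2.79, 3.14, 3.14, 3.14].

INTERFACE

Orientations are given as a unit quaternion [x, y, z, w].
In Python, from workcell import get_obs, camera, camera_params, hand_in gives the robot as it stands.
- The arm moves only by the tool carry_out, never from a script. Its argument "commands" is a list that holds one entry, the list of rows, each a list of 6 numbers: the shift along the tool's x, y, z in units of 40 mm (1.0 is 40 mm), then the turn, a rotation vector about the tool's x, y, z in units of 6 degrees (1.0 is 6 degrees). In form: [[[x, y, z, ax, ay, az], ...]]. A call has 1 to 20 rows; each row shifts and turns the commanded pose from where the row before left it, along the tool's axes as they then stand; what a row does not reach is not made up. A row lasts 1/12 s, in which the tool goes at most 41.7 mm and 7.16 degrees, less where a joint would pass 70% of its speed; a pose out of reach is approached as far as the arm can. A call is refused whole if a number of a shift passes 1 or a number of a turn 1, either way. A call with a gripper value outside its range is refused whole. "hand" is the closure, from -1 (fully open) to 1 (shut), set as the call begins (left out, the last holds). The fingers move at their own pace and stop on an object; "force" is the grip in N (left out, the last holds). Time passes only in rows, so rows that do not move let the fingers close. It gives the time, the measured TCP pose, the force, the opening and the grip force at its end, in the units of the state.
- get_obs(): the state, without advancing time (a new reading comes with each control period).
- camera(name): name is "side" or "top" or "wrist"; returns the picture (384x512x3 uint8, red, green, blue); there is no depth.
- camera_params(name): a dict with "mtx" (3x3 intrinsics, pixels), "R" (3x3) and "t" (3): a world point X has camera coordinates R X + t. Camera axes: x right, y down, z forward; pixel columns grow to the right and rows downward; lengths in m; the calibration is good to about 2 mm. A picture is of the moment at which its call begins: read the wrist's pose just before it. camera_params takes no time and is no camera call; for the wrist camera it gives the pose at the moment of the call.
- hand_in(): hands the job in; it is judged then, once.
The state is a dict: "clock": time; "joint_pos": joint angles; "joint_velocities": joint speeds; "tau": joint torques, N m; "position": TCP position; "ee_rot": TCP orientation; "ft_force": force on the tool from outside, world axes, zero at the start; "torque": the same for the moment, N m; "grip_width": opening from 0.0 (shut) to 1.0 (fully open); "grasp_force": force on a finger pad.
Only numpy, scipy, OpenCV 4.12 (cv2) and the standard library are available. Lean on these libraries where they do the work, as an engineer would, in place of code of your own. Each camera call takes 0.05 s, during which the arm holds its last target. There are 200 camera calls.

TASK

Get the lino block ready for proofing: slide it fully home against the far head stop of the register bed, square to it. Then push the handle of the torque key round clockwise to clamp the block, stopping at the first click (when the handle suddenly gives way) without forcing it any further, and let go; disturb nothing else.

Things in the scene. Friction and masses are not known exactly. Their poses are not given: they have to be found in the camera images.
- register_bed: fixed aluminium plate 270 (own x) by 250 (own y) by 10 mm thick on the worktop; origin at the centre of its underside; own x points to its far end, y left, z up. It carries the head stop across its far end, the side stop along its left and a steel clamp (quoin, 20 mm above the plate) on its right
- head_stop (a point): middle of the near face of the head stop, at plate height: a steel bar 150 mm long, 16 mm above the plate; the face is at bed x = +100 mm and square to bed x. The side stop is a like bar along bed x, its inner face at bed y = +85 mm. Axes as the bed's
- block_centre (a point): centre of the loose lino block: plywood with a carved lino face, 120 (own x) by 90 (own y) by 23 mm high, about 0.3 kg, flat on the plate between side stop and jaw, own x along bed x, 25 to 55 mm short of home at the start. Home: far end flat on the head stop, this point at bed x = +40 mm. Its near end is free to push; the plate before it is bare
- clamp_jaw: rubber-faced steel jaw of the clamp, 110 mm long (along bed x), top 18 mm above the plate, between block and quoin; origin at the middle of its back, at plate height. It moves towards the side stop (bed +y) as the key is turned clockwise and presses the block against the side stop
- key_axis (a point): point on the vertical turning axis of the torque key, at the height of the handle's centre line, 67 mm above the worktop. The key stands in the quoin's socket and stays there. Own x lies along the handle while the key is straight (it turns with the clamp screw)
- handle_push (a point): middle of the key handle's black grip, on its centre line, 135 mm from the axis and 67 mm above the worktop; the handle is level and round, 22 mm thick at the grip (80 to 160 mm from the axis); own x points outwards. It starts pointing to the right of the bed and is pushed clockwise seen from above: from its far side, towards the robot
- clamp_screw (a joint): angle of key hub and clamp screw (rad), growing clockwise seen from above (tightening); starts at 0 to 0.25. It runs with a steady 0.7 N m of friction and stays where left; the jaw meets the block at about 0.87, then the torque rises till the key clicks at 1.4 N m (10 N at the grip), near 1.1. At 1.2 the block is over-tightened
- torque_key (a joint): angle of the handle relative to the hub (rad): 0 to -0.03 with the key straight. At the set torque the handle suddenly gives way (the click), its resistance drops to an eighth, and it swings on clockwise to a hard stop near 0.15 while the screw stands still. Pushed beyond that, it turns the screw further. Let go, it springs back straight
- brayer: ink roller with a wooden grip, 142 mm long, lying beyond the bed; not to be disturbed
- pigment_tub: round screw-top pot 56 mm wide and 52 mm high beyond the bed on the right; not to be disturbed
- masking_tape: roll of masking tape 118 mm wide and 25 mm high lying on the right; not to be disturbed

How it is judged:
By the outcome, as a careful person would: the job done as asked, in the order asked, and still so for the second after the job is handed in, with the robot touching nothing.
It also fails if it takes over 54 s, if anything falls off the work surface, if the arm or the gripper's body presses on something with over 40 N, if the wrist force passes 120 N, or if a joint passes its speed limit or range.

## Working session

There is one attempt and no reset: what is moved stays moved. The work goes in short steps, Python scripts to look and compute and a tool call to move; the robot and the scene stay as the last step left them, time stands still between calls to the robot, and variables do not carry over. Pictures are saved under pics/ and viewed, at most 10 in all, crops included, and the job is handed in when it is done.

Besides the shell and the picture viewer there is one more tool, called after ">>>" in YAML: its name, and indented under it one key for each argument. carry_out: Moves the arm, as the interface text tells. Its arguments: {"type":"object","properties":{"commands":{"type":"array"},"hand":{"type":"number"},"force":{"type":"number"}},"required":["commands"]}

```bash
mkdir -p pics; python3 - <<'E'
from workcell import *
import cv2,numpy as np
o=get_obs();print({k:np.round(v,3).tolist() for k,v in o.items()})
for n in("side","top"):
    im=camera(n);cv2.imwrite(f"pics/{n}0.png",im[:,:,::-1]);p=camera_params(n)
    print(n,{k:np.round(v,4).tolist() for k,v in p.items()})
E
```

```text
{'clock': 0.0, 'joint_pos': [-1.285, 0.333, -0.065, 1.461, 0.022, 1.35, -0.089], 'joint_velocities': [-0.0, -0.001, 0.001, 0.001, -0.0, -0.002, 0.0], 'tau': [-0.0, -62.545, 0.049, -39.16, 0.016, 0.01, -0.0], 'position': [0.19, 0.595, 0.231], 'ee_rot': [0.154, 0.988, -0.001, -0.0], 'ft_force': [-0.148, -0.251, 0.593], 'torque': [0.072, 0.028, 0.0], 'grasp_force': 0.0, 'grip_width': 0.998}
side {'mtx': [[346.5766, 0.0, 257.4007], [0.0, 346.5766, 186.3202], [0.0, 0.0, 1.0]], 'R': [[-0.9976, -0.067, -0.0151], [-0.0303, 0.6259, -0.7793], [0.0617, -0.777, -0.6264]], 't': [0.6158, 0.2144, 0.704]}
top {'mtx': [[451.333, 0.0, 255.7611], [0.0, 451.333, 194.3496], [0.0, 0.0, 1.0]], 'R': [[-0.0097, -0.9997, 0.0207], [-0.9922, 0.0071, -0.1243], [0.1241, -0.0217, -0.992]], 't': [-0.2082, 0.657, 1.1788]}
```

View pics/top0.png

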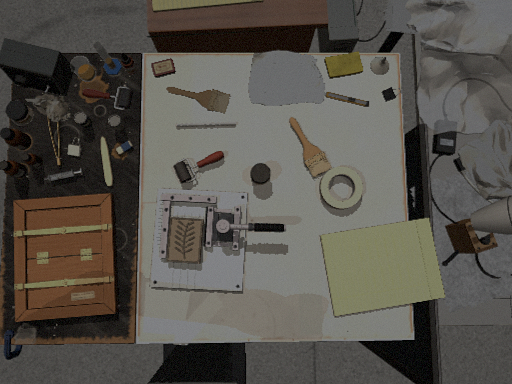

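View pics/side0.png

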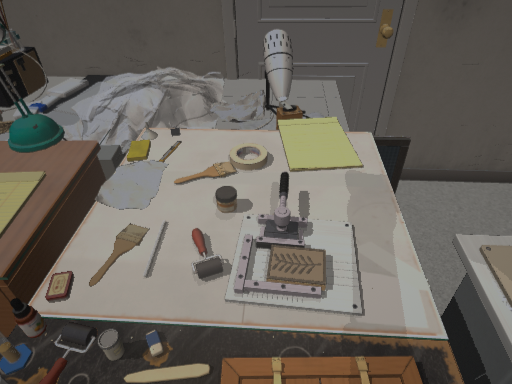

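The top view shows the bed around (200,240), the block at (185,240), the key hub at (222,226), and the grip at about (265,228). I'll enlarge the bed area from both views.

```bash
python3 - <<'E'
import cv2,numpy as np
t=cv2.imread("pics/top0.png")[180:300,140:300];s=cv2.imread("pics/side0.png")[165:315,215:375]
t=cv2.resize(t,None,fx=5,fy=5,interpolation=cv2.INTER_CUBIC)
s=cv2.resize(s,None,fx=4,fy=4,interpolation=cv2.INTER_CUBIC)
cv2.imwrite("pics/t1.png",cv2.convertScaleAbs(t,alpha=1.3));cv2.imwrite("pics/s1.png",s)
E
```

```text
(no output)
```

View pics/t1.png

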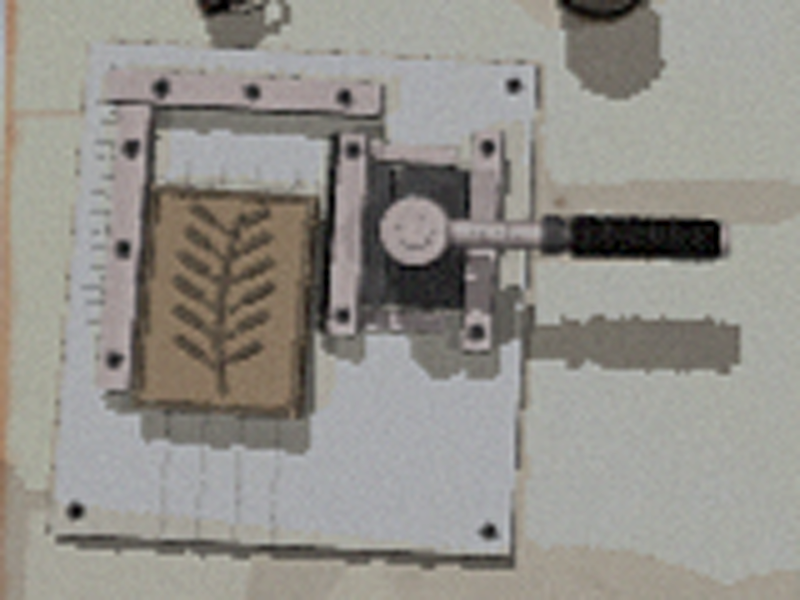

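View pics/s1.png

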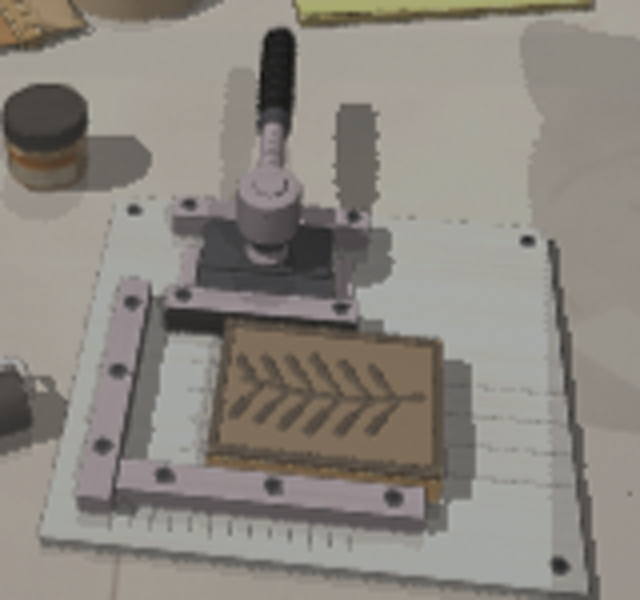

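In the top crop the plate corners are at about (90,43), (537,65), (512,553), (57,535). The block top corners are (155,188), (318,197), (302,415), (137,402), the hub is at (415,230), and the grip runs (570–728,237). Next I cast rays.

```bash
cat > h.py <<'E'
import numpy as np
from workcell import *
def ray(n,uv,z):
    p=camera_params(n);R=np.array(p["R"]);t=np.array(p["t"])
    c=-R.T@t;d=R.T@np.linalg.solve(np.array(p["mtx"]),[uv[0],uv[1],1]);return c+d*(z-c[2])/d[2]
E
python3 - <<'E'
from h import *
T=lambda x,y,z:np.round(ray("top",(140+x/5-.4,180+y/5-.4),z),4)
S=lambda x,y,z:np.round(ray("side",(215+x/4-.4,165+y/4-.4),z),4)
print("plate top",[T(*c,.01).tolist() for c in[(90,43),(537,65),(512,553),(57,535)]])
print("plate side",[S(*c,.01).tolist() for c in[(42,540),(113,200),(550,240),(592,590)]])
print("block top",[T(*c,.033).tolist() for c in[(155,188),(318,197),(302,415),(137,402)]])
print("block side",[S(*c,.033).tolist() for c in[(208,452),(228,320),(441,342),(441,472)]])
print("headstop near top edge",T(152,102,.026),T(380,112,.026),"sidestop inner",T(153,108,.026),T(132,385,.026))
print("hs side",S(125,460,.026),S(150,285,.026))
print("hub",T(415,228,.08),S(270,185,.08))
print("grip",T(572,237,.067),T(728,239,.067),"side",S(275,110,.067),S(280,40,.067))
E
```

```text
plate top [[0.6785, 0.0577, 0.01], [0.6645, -0.1901, 0.01], [0.3981, -0.1746, 0.01], [0.4105, 0.0708, 0.01]]
plate side [[0.6773, 0.0632, 0.01], [0.6665, -0.183, 0.01], [0.3958, -0.1614, 0.01], [0.4098, 0.0751, 0.01]]
block top [[0.5959, 0.0168, 0.033], [0.5903, -0.0711, 0.033], [0.4738, -0.0631, 0.033], [0.4815, 0.0248, 0.033]]
block side [[0.5965, 0.0229, 0.033], [0.5895, -0.0659, 0.033], [0.473, -0.0563, 0.033], [0.4801, 0.0284, 0.033]]
headstop near top edge [0.6435 0.0203 0.026 ] [ 0.6371 -0.1041  0.026 ] sidestop inner [0.6402 0.0197 0.026 ] [0.4905 0.0289 0.026 ]
hs side [0.6388 0.025  0.026 ] [ 0.6356 -0.0964  0.026 ]
hub [ 0.5705 -0.1259  0.08  ] [ 0.5683 -0.1265  0.08  ]
grip [ 0.5658 -0.2077  0.067 ] [ 0.564  -0.2899  0.067 ] side [ 0.5658 -0.2089  0.067 ] [ 0.5631 -0.2814  0.067 ]
```

>>> carry_out:
  commands:
    - [[-0.64,-0.44,0,0,0,0],[-0.64,-0.44,0,0,0,0],[-0.64,-0.44,0,0,0,0],[-0.64,-0.44,0,0,0,0],[-0.64,-0.44,0,0,0,0],[-0.64,-0.44,0,0,0,0],[-0.64,-0.44,0,0,0,0],[-0.64,-0.44,0,0,0,0],[-0.64,-0.44,0,0,0,0],[-0.64,-0.44,0,0,0,0],[-0.64,-0.44,0,0,0,0],[-0.64,-0.44,0,0,0,0],[0,0,0,0,0,-0.8],[0,0,0,0,0,-0.8],[0,0,0,0,0,-0.83]]
  hand: 0

```text
clock: 1.35
position: [0.4186, 0.3002, 0.231]
ee_rot: [0.026, 1.0, -0.0, -0.0]
ft_force: [0.0, 0.6, 0.5]
grip_width: 0.501
grasp_force: 0.0
```

```bash
cat >> h.py <<'E'
from scipy.spatial.transform import Rotation as Ro
C=np.array([.5376,-.0553]);Y=-.054
ex=np.array([np.cos(Y),np.sin(Y)]);ey=np.array([-ex[1],ex[0]])
def bed(x,y):return C+x*ex+y*ey
def to(xyz,yaw):  # yaw = angle of tool y minus 90deg, rad
    o=get_obs();p=np.array(o["position"]);R=Ro.from_quat(o["ee_rot"]).as_matrix()
    cy=np.arctan2(-R[0,1],R[1,1]);d=(R.T@(np.array(xyz)-p))/.04
    f=o["ft_force"];q=p[:2]-C
    print("t",round(o["clock"],2),"p",np.round(p,4),"bed",np.round([q@ex,q@ey],4),"yaw",round(cy,3),"z",np.round(R[:,2],3),"F",np.round(f,1),"w",round(o["grip_width"],2))
    print(" shift units",np.round(d,2)," az",round(-np.degrees(yaw-cy)/6,2))
E
python3 -c "
from h import *
to([*bed(-.0875,.035),.231],Y)"
```

```text
t 1.35 p [0.4186 0.3002 0.231 ] bed [-0.138   0.3486] yaw -0.052 z [-0.001 -0.    -1.   ] F [0.  0.6 0.5] w 0.5
 shift units [-1.24 -7.84  0.  ]  az 0.02
```

>>> carry_out:
  commands:
    - [[-0.124,-0.784,0,0,0,0],[-0.124,-0.784,0,0,0,0],[-0.124,-0.784,0,0,0,0],[-0.124,-0.784,0,0,0,0],[-0.124,-0.784,0,0,0,0],[-0.124,-0.784,0,0,0,0],[-0.124,-0.784,0,0,0,0],[-0.124,-0.784,0,0,0,0],[-0.124,-0.784,0,0,0,0],[-0.124,-0.784,0,0,0,0],[0,0,0.8,0,0,0],[0,0,0.8,0,0,0],[0,0,0.8,0,0,0],[0,0,0.8,0,0,0],[0,0,0.6,0,0,0],[0,0,0,0,0,0]]

```text
clock: 2.68
position: [0.4476, -0.0153, 0.0751]
ee_rot: [0.027, 1.0, -0.001, -0.004]
ft_force: [-0.4, 0.5, -0.1]
grip_width: 0.501
grasp_force: 0.0
```

```bash
python3 -c "
from h import *
import cv2
to([*bed(-.0875,.035),.016],Y)
a=camera('top')[180:300,140:300];b=camera('wrist')
a=cv2.resize(a,None,fx=3.2,fy=3.2,interpolation=cv2.INTER_CUBIC)
cv2.imwrite('pics/c2.png',np.hstack([cv2.resize(b,(400,384)),np.pad(a[:, :400],((0,0),(0,0),(0,0)))])[:,:,::-1])"
```

```text
t 2.68 p [ 0.4476 -0.0153  0.0751] bed [-0.092   0.0351] yaw -0.054 z [-0.007 -0.002 -1.   ] F [-0.4  0.5 -0.1] w 0.5
 shift units [-0.12  0.    1.48]  az -0.0
```

View pics/c2.png

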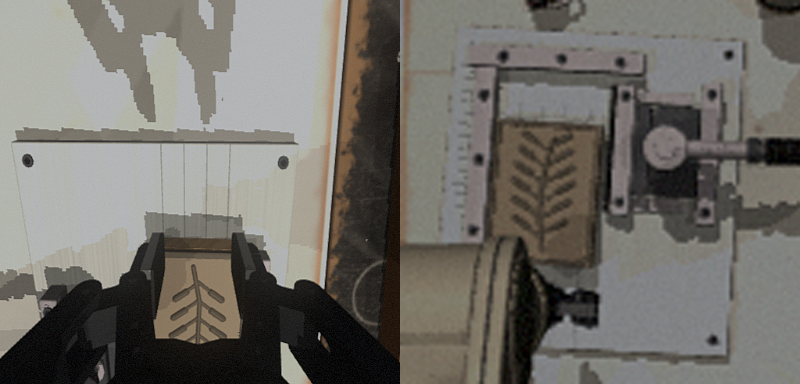

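The wrist view shows the block centred between the half-open fingers (columns 150–245), with its near end at about row 245. I'll descend on the near side.

>>> carry_out:
  commands:
    - [[0,0,0.5,0,0,0],[0,0,0.5,0,0,0],[0,0,0.25,0,0,0],[0,0,0.2,0,0,0],[0,0,0,0,0,0],[0,0,0,0,0,0]]

```text
clock: 3.28
position: [0.4515, -0.0149, 0.0221]
ee_rot: [0.027, 1.0, 0.0, 0.0]
ft_force: [0.4, -0.3, 0.9]
grip_width: 0.498
grasp_force: 0.0
```

```bash
python3 -c "
from h import *
to([*bed(-.031-.005,.035),.016],Y)"
```

```text
t 3.28 p [ 0.4515 -0.0149  0.0221] bed [-0.0882  0.0357] yaw -0.054 z [ 0.001  0.    -1.   ] F [ 0.4 -0.3  0.9] w 0.5
 shift units [-1.3  -0.02  0.15]  az -0.0
```

>>> carry_out:
  commands:
    - [[0,0,0.2,0,0,0],[-0.1,0,0,0,0,0],[-0.1,0,0,0,0,0],[-0.1,0,0,0,0,0],[-0.1,0,0,0,0,0],[-0.1,0,0,0,0,0],[-0.1,0,0,0,0,0],[-0.1,0,0,0,0,0],[-0.1,0,0,0,0,0],[-0.1,0,0,0,0,0],[-0.1,0,0,0,0,0],[-0.1,0,0,0,0,0],[-0.1,0,0,0,0,0]]

```text
clock: 4.37
position: [0.4993, -0.0175, 0.0133]
ee_rot: [0.027, 1.0, 0.0, 0.0]
ft_force: [-3.7, 0.1, 1.6]
grip_width: 0.501
grasp_force: 1.4
```

>>> carry_out:
  commands:
    - [[-0.05,0,0,0,0,0],[-0.05,0,0,0,0,0],[0,0,0,0,0,0]]

```text
clock: 4.62
position: [0.5033, -0.0178, 0.0133]
ee_rot: [0.027, 1.0, -0.0, 0.0]
ft_force: [-1.1, 0.8, -0.6]
grip_width: 0.497
grasp_force: 0.4
```

```bash
python3 -c "
from h import *
to([*bed(-.031,.035),.016],Y)"
```

```text
t 4.62 p [ 0.5033 -0.0178  0.0133] bed [-0.0363  0.0356] yaw -0.054 z [ 0. -0. -1.] F [-1.1  0.8 -0.6] w 0.5
 shift units [-0.13 -0.01 -0.07]  az -0.0
```

Continue in small steps, checking the force.

>>> carry_out:
  commands:
    - [[-0.05,0,0,0,0,0],[-0.05,0,0,0,0,0]]

```text
clock: 4.78
position: [0.5068, -0.018, 0.0133]
ee_rot: [0.027, 1.0, 0.0, -0.0]
ft_force: [-1.6, 0.6, 0.3]
grip_width: 0.496
grasp_force: 0.9
```

>>> carry_out:
  commands:
    - [[-0.03,0,0,0,0,0],[-0.03,0,0,0,0,0]]

```text
clock: 4.95
position: [0.5093, -0.0181, 0.0133]
ee_rot: [0.027, 1.0, 0.0, -0.0]
ft_force: [-5.7, 0.8, 2.8]
grip_width: 0.497
grasp_force: 3.7
```

>>> carry_out:
  commands:
    - [[-0.03,0,0,0,0,0],[0,0,0,0,0,0]]

```text
clock: 5.12
position: [0.5093, -0.0181, 0.0131]
ee_rot: [0.027, 1.0, 0.0, -0.001]
ft_force: [-8.4, -0.2, 7.3]
grip_width: 0.498
grasp_force: 4.3
```

>>> carry_out:
  commands:
    - [[-0.04,0,0,0,0,0],[-0.04,0,0,0,0,0],[0,0,0,0,0,0]]

```text
clock: 5.37
position: [0.5093, -0.0181, 0.0123]
ee_rot: [0.027, 1.0, 0.0, -0.005]
ft_force: [-22.0, 1.8, 16.2]
grip_width: 0.499
grasp_force: 11.0
```

```bash
python3 -c "
from h import *
import cv2
to([*bed(-.031,.035),.016],Y)
print(get_obs()['torque'])
a=camera('top')[180:300,140:300];b=camera('side')[215:315,255:375]
cv2.imwrite('pics/c3.png',np.hstack([cv2.resize(a,(480,360),interpolation=2)[:,:400],cv2.resize(b,(400,360),interpolation=2)])[:,:,::-1])"
```

```text
t 5.37 p [ 0.5093 -0.0181  0.0123] bed [-0.0302  0.0356] yaw -0.055 z [-0.009  0.001 -1.   ] F [-22.    1.8  16.2] w 0.5
 shift units [ 0.02 -0.01 -0.09]  az -0.0
[ 0.39757594  4.38289147 -0.04231494]
```

View pics/c3.png

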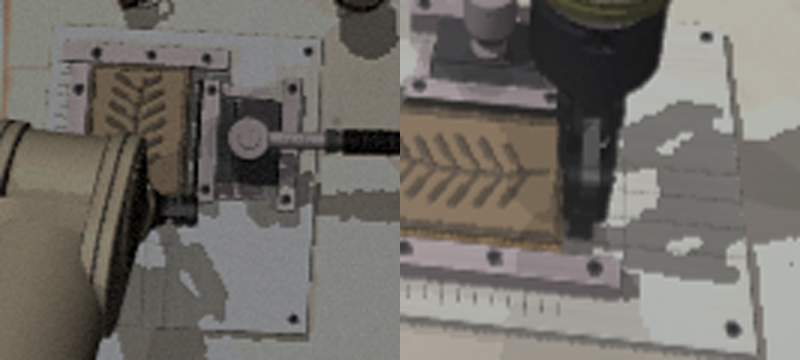

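The block's far edge now sits against the head stop (left image row 65), and the pose has stalled against a firm force, so it's home. Next I back off, lift and shut the fingers.

>>> carry_out:
  commands:
    - [[0.1,0,0,0,0,0],[0.2,0,-0.05,0,0,0],[0.5,0,-0.1,0,0,0],[0,0,-0.9,0,0,0],[0,0,-0.9,0,0,0],[0,0,-0.9,0,0,0],[0,0,-0.9,0,0,0],[0,0,0,0,0,0]]
  hand: 1

```text
clock: 6.13
position: [0.4854, -0.0167, 0.1703]
ee_rot: [0.027, 1.0, 0.001, 0.006]
ft_force: [1.8, 0.4, 1.0]
grip_width: -0.004
grasp_force: 0.0
```

```bash
python3 - <<'E'
from h import *
import cv2
to([.605,-.262,.16],-.034)
im=camera('top');np.save("top4.npy",im)
a=cv2.resize(im[180:300,140:300],(800,600),interpolation=2)
cv2.imwrite('pics/c4.png',a[:,:,::-1])
E
```

```text
t 6.13 p [ 0.4854 -0.0167  0.1703] bed [-0.0542  0.0358] yaw -0.055 z [ 0.011  0.003 -1.   ] F [1.8 0.4 1. ] w -0.0
 shift units [-3.32 -5.96  0.28]  az -0.2
```

View pics/c4.png

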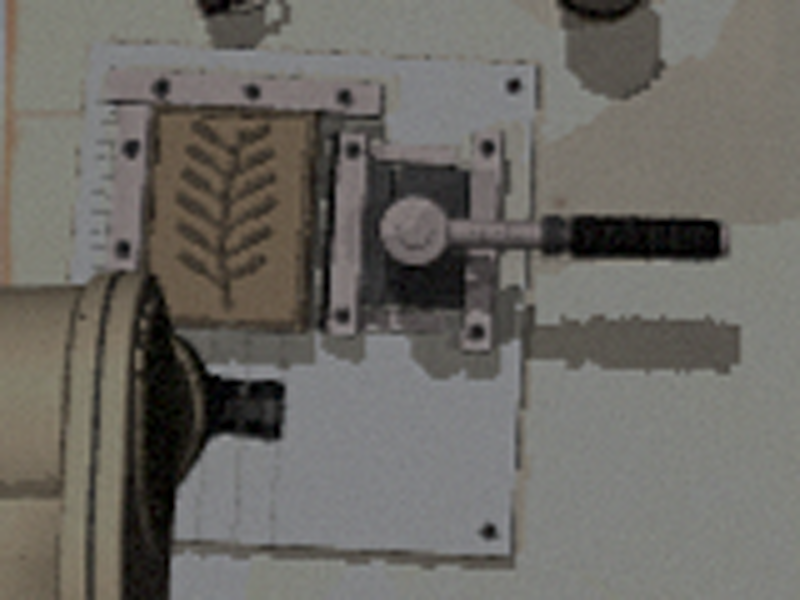

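The block sits on the head stop (edge at crop row 108) and is square to it. On to the far side of the grip.

>>> carry_out:
  commands:
    - [[-0.35,-0.6,0,0,0,0],[-0.35,-0.6,0,0,0,0],[-0.35,-0.6,0,0,0,0],[-0.35,-0.6,0,0,0,0],[-0.35,-0.6,0,0,0,0],[-0.35,-0.6,0,0,0,0],[-0.35,-0.6,0,0,0,0],[-0.35,-0.6,0,0,0,0],[-0.35,-0.6,0,0,0,0],[-0.05,-0.5,0,0,0,-0.2],[0,0,0,0,0,0],[0,0,0,0,0,0]]

```text
clock: 7.18
position: [0.5958, -0.2607, 0.1622]
ee_rot: [0.018, 1.0, -0.0, -0.001]
ft_force: [0.0, 0.9, -0.6]
grip_width: 0.004
grasp_force: 0.0
```

```bash
python3 - <<'E'
from h import *
to([.60,-.262,.05],-.034)
E
```

```text
t 7.18 p [ 0.5958 -0.2607  0.1622] bed [ 0.0692 -0.202 ] yaw -0.036 z [-0.001 -0.001 -1.   ] F [ 0.   0.9 -0.6] w 0.0
 shift units [-0.11 -0.03  2.8 ]  az -0.02
```

>>> carry_out:
  commands:
    - [[-0.11,0,0.5,0,0,0],[0,0,0.7,0,0,0],[0,0,0.7,0,0,0],[0,0,0.6,0,0,0],[0,0,0.3,0,0,0],[0,0,0,0,0,0],[0,0,0,0,0,0]]

```text
clock: 7.77
position: [0.6012, -0.2587, 0.0516]
ee_rot: [0.016, 1.0, 0.0, -0.0]
ft_force: [0.5, 0.1, 1.0]
grip_width: 0.004
grasp_force: 0.0
```

>>> carry_out:
  commands:
    - [[0.08,0,0,0,0,0],[0.08,0,0,0,0,0],[0.08,0,0,0,0,0],[0.08,0,0,0,0,0]]

```text
clock: 8.1
position: [0.5883, -0.2591, 0.0522]
ee_rot: [0.017, 1.0, -0.0, 0.001]
ft_force: [0.1, -0.1, 0.6]
grip_width: -0.002
grasp_force: 0.0
```

>>> carry_out:
  commands:
    - [[0.175,-0.024,0,0,0,0.5],[0.175,-0.024,0,0,0,0.5],[0.175,-0.024,0,0,0,0.5],[0.175,-0.024,0,0,0,0.5],[0.175,-0.024,0,0,0,0.5],[0.175,-0.024,0,0,0,0.5]]

```text
clock: 8.6
position: [0.5471, -0.2585, 0.0524]
ee_rot: [0.174, 0.985, -0.0, 0.002]
ft_force: [5.0, -1.8, -0.9]
grip_width: 0.001
grasp_force: 2.7
```

```bash
cat >> h.py <<'E'
H=np.array([.5697,-.1262])
def key():
    o=get_obs();R=Ro.from_quat(o["ee_rot"]).as_matrix();h=R.T@np.array([*(H-o["position"][:2]),0])
    cy=np.arctan2(-R[0,1],R[1,1])
    f=R.T@np.array(o["ft_force"]);m=np.hypot(h[0],h[1])
    print("t",round(o["clock"],2),"p",np.round(o["position"],4),"hub in tool mm",np.round(h[:2]*1e3,1),"tool cw rad",round(-cy,3),"F tool",np.round(f,1))
E
python3 -c "
from h import *
key()"
```

```text
t 8.6 p [ 0.5471 -0.2585  0.0524] hub in tool mm [ 24.2 132.1] tool cw rad 0.35 F tool [-5.3  0.1  0.9]
```

>>> carry_out:
  commands:
    - [[0.175,-0.026,0,0,0,0.5],[0.175,-0.026,0,0,0,0.5],[0.175,-0.026,0,0,0,0.5],[0.175,-0.026,0,0,0,0.5],[0,0,0,0,0,0]]

```text
clock: 9.02
position: [0.5189, -0.2505, 0.0521]
ee_rot: [0.276, 0.961, -0.0, 0.001]
ft_force: [2.6, -3.9, -0.5]
grip_width: 0.002
grasp_force: 2.0
```

```bash
python3 - <<'E'
from h import *
import cv2
key()
im=camera('top')
a=cv2.resize(im[180:300,140:300],(640,480),interpolation=2)
cv2.imwrite('pics/c5.png',a[:,:,::-1])
E
```

```text
t 9.02 p [ 0.5189 -0.2505  0.0521] hub in tool mm [ 23.  132.3] tool cw rad 0.56 F tool [-4.3 -1.9  0.5]
```

View pics/c5.png

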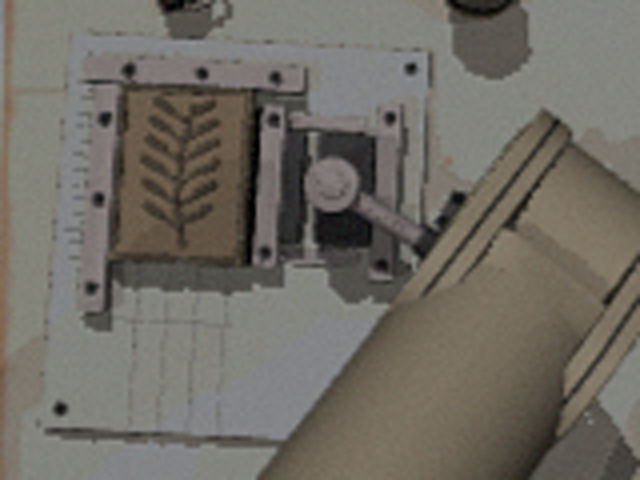

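The jaw is nearly on the block (gap about columns 245–258) and the block is still home. I'll go on in smaller steps.

>>> carry_out:
  commands:
    - [[0.088,-0.014,0,0,0,0.25],[0.088,-0.014,0,0,0,0.25],[0.088,-0.014,0,0,0,0.25],[0.088,-0.014,0,0,0,0.25]]

```text
clock: 9.4
position: [0.5069, -0.245, 0.052]
ee_rot: [0.325, 0.946, -0.0, 0.001]
ft_force: [3.5, -4.6, 0.3]
grip_width: -0.004
grasp_force: 2.8
```

>>> carry_out:
  commands:
    - [[0.088,-0.014,0,0,0,0.25],[0.088,-0.014,0,0,0,0.25]]

```text
clock: 9.57
position: [0.5007, -0.2416, 0.052]
ee_rot: [0.349, 0.937, -0.0, 0.001]
ft_force: [3.3, -5.3, 0.5]
grip_width: 0.002
grasp_force: 2.9
```

```bash
python3 -c "
from h import *
key()"
```

```text
t 9.57 p [ 0.5007 -0.2416  0.052 ] hub in tool mm [ 23.4 132.4] tool cw rad 0.714 F tool [-5.9 -1.9 -0.5]
```

>>> carry_out:
  commands:
    - [[0.088,-0.014,0,0,0,0.25],[0.088,-0.014,0,0,0,0.25]]

```text
clock: 9.73
position: [0.4947, -0.2377, 0.052]
ee_rot: [0.374, 0.927, -0.0, 0.001]
ft_force: [2.1, -4.6, 0.4]
grip_width: -0.0
grasp_force: 2.9
```

```bash
python3 -c "
from h import *
key()"
```

```text
t 9.73 p [ 0.4947 -0.2377  0.052 ] hub in tool mm [ 23.3 132.4] tool cw rad 0.766 F tool [-4.7 -1.9 -0.4]
```

>>> carry_out:
  commands:
    - [[0.088,-0.014,0,0,0,0.25],[0.088,-0.014,0,0,0,0.25]]

```text
clock: 9.9
position: [0.4889, -0.2337, 0.052]
ee_rot: [0.398, 0.917, -0.0, 0.001]
ft_force: [4.0, -5.2, -0.2]
grip_width: 0.001
grasp_force: 3.2
```

```bash
python3 -c "
from h import *
key()"
```

```text
t 9.9 p [ 0.4889 -0.2337  0.052 ] hub in tool mm [ 23.3 132.4] tool cw rad 0.819 F tool [-6.5 -0.6  0.2]
```

>>> carry_out:
  commands:
    - [[0.06,-0.01,0,0,0,0.17],[0.06,-0.01,0,0,0,0.17]]

```text
clock: 10.07
position: [0.4852, -0.2308, 0.0521]
ee_rot: [0.414, 0.91, -0.0, 0.002]
ft_force: [4.5, -6.1, -0.0]
grip_width: 0.001
grasp_force: 3.6
```

>>> carry_out:
  commands:
    - [[0.06,-0.01,0,0,0,0.17],[0,0,0,0,0,0]]

```text
clock: 10.23
position: [0.4832, -0.2291, 0.052]
ee_rot: [0.422, 0.906, -0.0, 0.002]
ft_force: [3.5, -6.3, 0.2]
grip_width: 0.003
grasp_force: 3.5
```

```bash
python3 -c "
from h import *
key()"
```

```text
t 10.23 p [ 0.4832 -0.2291  0.052 ] hub in tool mm [ 23.2 132.5] tool cw rad 0.872 F tool [-7.1 -1.4 -0.2]
```

>>> carry_out:
  commands:
    - [[0.06,-0.01,0,0,0,0.17],[0.06,-0.01,0,0,0,0.17]]

```text
clock: 10.4
position: [0.4799, -0.2263, 0.0522]
ee_rot: [0.438, 0.899, -0.001, 0.002]
ft_force: [5.0, -7.4, -0.6]
grip_width: -0.001
grasp_force: 4.0
```

>>> carry_out:
  commands:
    - [[0.06,-0.01,0,0,0,0.17],[0,0,0,0,0,0]]

```text
clock: 10.57
position: [0.4779, -0.2245, 0.0521]
ee_rot: [0.446, 0.895, -0.0, 0.002]
ft_force: [4.3, -6.3, -0.6]
grip_width: -0.002
grasp_force: 4.0
```

```bash
python3 -c "
from h import *
key()"
```

```text
t 10.57 p [ 0.4779 -0.2245  0.0521] hub in tool mm [ 23.3 132.5] tool cw rad 0.926 F tool [-7.6 -0.4  0.7]
```

>>> carry_out:
  commands:
    - [[0.06,-0.01,0,0,0,0.17],[0.06,-0.01,0,0,0,0.17]]

```text
clock: 10.73
position: [0.4748, -0.2215, 0.0523]
ee_rot: [0.462, 0.887, -0.001, 0.002]
ft_force: [5.9, -7.3, -1.8]
grip_width: 0.002
grasp_force: 4.5
```

```bash
python3 -c "
from h import *
key()"
```

```text
t 10.73 p [ 0.4748 -0.2215  0.0523] hub in tool mm [ 23.8 132.4] tool cw rad 0.961 F tool [-9.4  0.6  1.9]
```

Close to the 10 N click, so now single rows.

>>> carry_out:
  commands:
    - [[0.06,-0.01,0,0,0,0.17]]

```text
clock: 10.82
position: [0.473, -0.2198, 0.0522]
ee_rot: [0.47, 0.883, -0.001, 0.002]
ft_force: [5.6, -8.2, -0.9]
grip_width: -0.001
grasp_force: 4.7
```

>>> carry_out:
  commands:
    - [[0,0,0,0,0,0]]

```text
clock: 10.9
position: [0.4728, -0.2196, 0.0522]
ee_rot: [0.47, 0.883, -0.0, 0.002]
ft_force: [4.5, -8.1, -1.3]
grip_width: -0.0
grasp_force: 4.4
```

>>> carry_out:
  commands:
    - [[0.06,-0.01,0,0,0,0.17]]

```text
clock: 10.98
position: [0.4716, -0.2183, 0.0523]
ee_rot: [0.478, 0.879, -0.001, 0.002]
ft_force: [4.8, -7.6, -0.5]
grip_width: -0.003
grasp_force: 4.8
```

>>> carry_out:
  commands:
    - [[0,0,0,0,0,0]]

```text
clock: 11.07
position: [0.4713, -0.2179, 0.0522]
ee_rot: [0.478, 0.878, -0.0, 0.002]
ft_force: [4.9, -8.6, -1.6]
grip_width: -0.005
grasp_force: 4.7
```

>>> carry_out:
  commands:
    - [[0.06,-0.01,0,0,0,0.17]]

```text
clock: 11.15
position: [0.47, -0.2166, 0.0524]
ee_rot: [0.485, 0.874, -0.001, 0.002]
ft_force: [5.4, -7.5, -1.0]
grip_width: -0.002
grasp_force: 4.7
```

>>> carry_out:
  commands:
    - [[0,0,0,0,0,0]]

```text
clock: 11.23
position: [0.4696, -0.2161, 0.0522]
ee_rot: [0.486, 0.874, -0.0, 0.002]
ft_force: [5.2, -6.8, -1.3]
grip_width: -0.0
grasp_force: 4.6
```

>>> carry_out:
  commands:
    - [[0.06,-0.01,0,0,0,0.17]]

```text
clock: 11.32
position: [0.4682, -0.2147, 0.0523]
ee_rot: [0.493, 0.87, -0.001, 0.002]
ft_force: [4.4, -8.1, -2.1]
grip_width: 0.004
grasp_force: 4.3
```

>>> carry_out:
  commands:
    - [[0,0,0,0,0,0]]

```text
clock: 11.4
position: [0.4677, -0.2141, 0.052]
ee_rot: [0.494, 0.87, -0.0, 0.002]
ft_force: [4.8, -7.4, -1.2]
grip_width: -0.003
grasp_force: 4.1
```

```bash
python3 -c "
from h import *
key()"
```

```text
t 11.4 p [ 0.4677 -0.2141  0.052 ] hub in tool mm [ 23.2 132.6] tool cw rad 1.032 F tool [-8.8  0.4  1.3]
```

>>> carry_out:
  commands:
    - [[0.06,-0.01,0,0,0,0.17]]

```text
clock: 11.48
position: [0.4664, -0.2126, 0.0521]
ee_rot: [0.501, 0.866, -0.0, 0.002]
ft_force: [3.0, -6.8, -2.7]
grip_width: 0.002
grasp_force: 3.8
```

>>> carry_out:
  commands:
    - [[0,0,0,0,0,0]]

```text
clock: 11.57
position: [0.466, -0.212, 0.0519]
ee_rot: [0.501, 0.865, -0.0, 0.001]
ft_force: [3.6, -6.5, -0.9]
grip_width: 0.007
grasp_force: 3.6
```

```bash
python3 - <<'E'
from h import *
import cv2
key()
im=camera('top')
a=cv2.resize(im[180:300,140:300],(800,600),interpolation=2)
cv2.imwrite('pics/c6.png',a[:,:,::-1])
E
```

```text
t 11.57 p [ 0.466  -0.212   0.0519] hub in tool mm [ 22.8 132.7] tool cw rad 1.05 F tool [-7.4 -0.1  0.9]
```

View pics/c6.png

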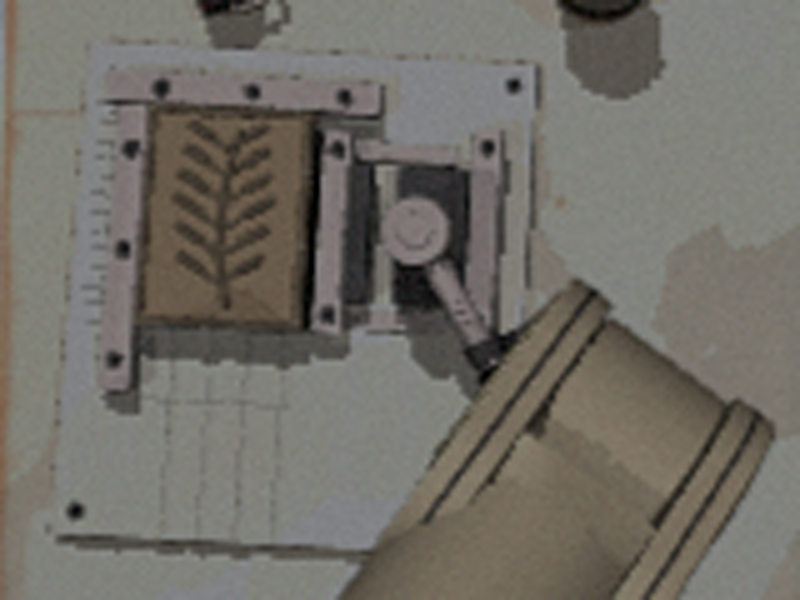

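The jaw is on the block, the block is home and against the side stop, and the force is now falling (9.7 to 7.4 N), so the handle is starting to yield. A few single steps more.

>>> carry_out:
  commands:
    - [[0.06,-0.01,0,0,0,0.17]]

```text
clock: 11.7
position: [0.4647, -0.2105, 0.052]
ee_rot: [0.508, 0.861, -0.0, 0.002]
ft_force: [2.4, -5.5, -1.8]
grip_width: -0.002
grasp_force: 3.2
```

>>> carry_out:
  commands:
    - [[0,0,0,0,0,0]]

```text
clock: 11.78
position: [0.4642, -0.2098, 0.0518]
ee_rot: [0.509, 0.861, -0.0, 0.001]
ft_force: [2.5, -5.2, -1.6]
grip_width: 0.004
grasp_force: 3.0
```

>>> carry_out:
  commands:
    - [[0.06,-0.01,0,0,0,0.17]]

```text
clock: 11.87
position: [0.4629, -0.2082, 0.0519]
ee_rot: [0.516, 0.857, -0.0, 0.001]
ft_force: [3.1, -4.9, -1.4]
grip_width: 0.002
grasp_force: 2.6
```

>>> carry_out:
  commands:
    - [[0,0,0,0,0,0]]

```text
clock: 11.95
position: [0.4625, -0.2076, 0.0516]
ee_rot: [0.516, 0.856, -0.0, 0.001]
ft_force: [1.1, -4.3, -1.3]
grip_width: 0.0
grasp_force: 2.4
```

>>> carry_out:
  commands:
    - [[0.06,-0.01,0,0,0,0.17]]

```text
clock: 12.03
position: [0.4611, -0.2058, 0.0517]
ee_rot: [0.524, 0.852, -0.0, 0.001]
ft_force: [1.0, -3.5, -0.5]
grip_width: 0.003
grasp_force: 1.9
```

>>> carry_out:
  commands:
    - [[0,0,0,0,0,0]]

```text
clock: 12.12
position: [0.4606, -0.2051, 0.0514]
ee_rot: [0.524, 0.852, -0.0, 0.0]
ft_force: [0.5, -3.5, -1.0]
grip_width: 0.0
grasp_force: 1.7
```

>>> carry_out:
  commands:
    - [[0.05,-0.008,0,0,0,0.14]]

```text
clock: 12.2
position: [0.4595, -0.2036, 0.0514]
ee_rot: [0.53, 0.848, -0.0, 0.0]
ft_force: [0.4, -2.0, -0.5]
grip_width: -0.004
grasp_force: 1.3
```

>>> carry_out:
  commands:
    - [[0,0,0,0,0,0]]

```text
clock: 12.28
position: [0.4591, -0.203, 0.0512]
ee_rot: [0.531, 0.848, 0.0, -0.0]
ft_force: [0.3, -2.2, 0.3]
grip_width: 0.001
grasp_force: 1.1
```

The resistance has collapsed from 9.7 N to 2.2 N, so the key has clicked. I'll ease back to let the handle spring straight, then lift away.

>>> carry_out:
  commands:
    - [[-0.06,0.01,0,0,0,-0.17],[-0.06,0.01,0,0,0,-0.17],[-0.06,0.01,0,0,0,-0.17],[-0.06,0.01,0,0,0,-0.17],[-0.06,0.01,0,0,0,-0.17],[-0.06,0.01,0,0,0,-0.17],[-0.06,0.01,0,0,0,-0.17],[-0.06,0.01,0,0,0,-0.17],[-0.06,0.01,0,0,0,-0.17],[-0.06,0.01,0,0,0,-0.17],[-0.1,0.01,0,0,0,-0.17],[-0.2,0,0,0,0,0],[-0.3,0,0,0,0,0],[-0.2,0,0,0,0,0],[0,0,0,0,0,0]]

```text
clock: 13.53
position: [0.4953, -0.2487, 0.0513]
ee_rot: [0.445, 0.895, -0.0, 0.0]
ft_force: [-1.0, -0.4, 0.9]
grip_width: -0.002
grasp_force: 0.0
```

```bash
python3 -c "
from h import *
key()"
```

```text
t 13.53 p [ 0.4953 -0.2487  0.0513] hub in tool mm [ 52.8 133.3] tool cw rad 0.923 F tool [ 0.2 -1.  -0.9]
```

>>> carry_out:
  commands:
    - [[0,0,-0.5,0,0,0],[0,0,-0.8,0,0,0],[0,0,-0.8,0,0,0],[0,0,-0.8,0,0,0],[0,0,-0.8,0,0,0],[0,-0.7,-0.2,0,0,0],[0,-0.7,0,0,0,0],[0,-0.5,0,0,0,0],[0,0,0,0,0,0],[0,0,0,0,0,0]]

```text
clock: 14.37
position: [0.433, -0.2934, 0.2069]
ee_rot: [0.446, 0.895, 0.001, -0.0]
ft_force: [0.7, 1.6, -0.7]
grip_width: -0.002
grasp_force: 0.0
```

```bash
python3 - <<'E'
from h import *
import cv2
key()
a=cv2.resize(camera('top')[180:300,140:300],(533,400),interpolation=2)[:, :430]
b=cv2.resize(camera('side')[165:315,215:355],(370,400),interpolation=2)
cv2.imwrite('pics/c7.png',np.hstack([a,b])[:,:,::-1])
E
```

```text
t 14.37 p [ 0.433  -0.2934  0.2069] hub in tool mm [ 51.2 209.8] tool cw rad 0.925 F tool [0.9 1.5 0.7]
```

View pics/c7.png

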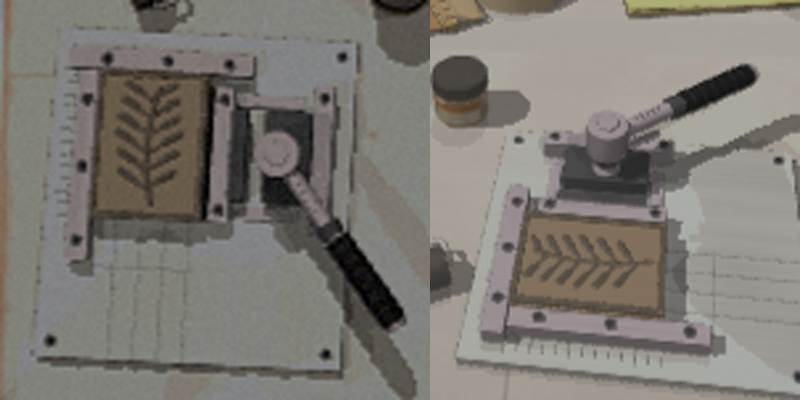

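The block is flat on the head stop and side stop with the jaw pressed on it, the handle has sprung back to about 0.95 rad, and the gripper is clear. Handing in.

```bash
python3 -c "
from workcell import *
print(hand_in())"
```

```text
the job is handed in; nothing more can be done
None
```

The block is home and square against the head stop, and the clamp was tightened to the first click, with grip force falling from about 9.7 N to 2.2 N. I then released the handle and handed the job in at about 14.5 s on the robot clock; no verdict was returned.

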